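Feed a wooden gift tag into the eyelet press and hold it against the back stop

ROBOT

A 6-joint arm with a two-finger parallel gripper is mounted at the origin on the work surface. World frame = base frame: x ahead of the robot, y to its left, z up, the work surface at z = 0. Lengths are in m, angles in rad, forces in N, time in s.
With the tool pointing down it reaches from about 0.35 to 0.975 m from the base axis. Payload 4.9 kg.
Tool frame: the origin (TCP) lies at the very end of the fingers, on their centre line; the grasp point (between the pads) lies 19 mm behind it; z points along the fingers, y is the line along which they close (so a half turn about z gives the same grasp; the last joint's range is limited). The gripper opens to 85 mm and grips with 20 to 120 N. Pads are 22 mm wide; open, the fingers measure 114 mm over their backs; the gripper's body (76 mm by 85 mm) begins 54 mm behind the grasp point. The pads swing forward as they close: fully open they stand 13 mm farther back than shut.
Start: joints at [-1.35, 0.053, 1.613, -0, 1.476, -0.119], TCP at [0.208, -0.589, 0.231] pointing down, gripper open.
Joint ranges: [-3.01, 3.01], [-1.01, 2.22], [0.06, 2.58], [-1.02, 4.17], [0.09, 2.62], [-3.14, 3.14]. Speed limits (rad/s): [2.57, 2.57, 3.14, 3.14, 3.14, 3.14].

INTERFACE

Orientations are given as a 3x3 rotation matrix whose columns are the frame's x, y, z axes.
In Python, from station import robot gives the robot as it stands.
- The arm moves only by the tool drive_effector, called after ">>>" as name([rows], argument=value, ...), one row to a line, values as JSON. Schema: {"type":"object","properties":{"steps":{"type":"array","items":{"type":"array","items":{"type":"number"},"minItems":7,"maxItems":7},"minItems":1,"maxItems":8},"squeeze":{"type":"number"},"only":{"type":"string"},"quiet":{"type":"boolean"},"lines":{"type":"string"}},"required":["steps"],"additionalProperties":false}. steps is a list of rows, 1 to 8 of them, each of 7 numbers: dx, dy, dz in shares of 400 mm (1.0 is 400 mm), then a rotation vector rx, ry, rz in fractions of the full range, 1 being pi rad, then the finger opening in m; each row is the pose to reach, as a shift and turn from the pose commanded when the call began, along the tool's axes at that moment; what a row does not reach only later rows make up. A row lasts 1/12 s, in which the tool goes at most 0.0417 m and 0.125 rad, less where a joint would pass 70% of its speed; a pose out of reach is approached as far as the arm can. The fingers move at their own pace and stop on an object; squeeze is the grip in N (left out, the last holds). Time passes only in rows, so rows that do not move let the fingers close. The tool returns the time, the measured TCP pose, the force, the opening and the grip force at its end. only (a regular expression) keeps the lines of the reply that match it, lines (a string "A,B") keeps lines A to B, and quiet returns only ok. Shift and turn numbers lie between -1 and 1, and a call with a number outside is refused. Input that does not fit is refused with a message, and nothing moves.
- robot.state(): the state, without advancing time (a new reading comes with each control period).
- robot.capture(name): name is "scene" or "top" or "wrist"; returns a dict with "frame" (400x640x3 uint8, red, green, blue), "camera_matrix" (3x3 intrinsics, pixels), "R" (3x3) and "t" (3): a world point X has camera coordinates R X + t; the wrist camera has in their place "tool_from_camera" (4x4, takes a point from camera to tool coordinates, whose origin is the TCP and whose axes are the flange's). Camera axes: x right, y down, z forward; pixel columns grow to the right and rows downward; lengths in m; the calibration is good to about 2 mm. A picture is of the moment at which its call begins: read the wrist's pose just before it. There is no depth.
- robot.close_job(): hands the job in; it is judged then, once.
The state is a dict: "clock": time; "joint_positions": joint angles; "joint_velocities": joint speeds; "joint_efforts": joint torques, N m; "ee_pos": TCP position; "ee_rot": TCP orientation; "force": force on the tool from outside, world axes, zero at the start; "torque": the same for the moment, N m; "gripper_width": finger opening in m; "grasp_force": force on a finger pad.
Only numpy, scipy, OpenCV 4.12 (cv2) and the standard library are available. Lean on these libraries where they do the work, as an engineer would, in place of code of your own. Each camera call takes 0.05 s, during which the arm holds its last target. There are 200 camera calls.

TASK

Switch the eyelet press on by pulling its mushroom switch up to its stop, and leave it out. Then pick up the wooden gift tag, feed its holed end straight through the narrow window of the press's guard until the tag has pushed the sprung back stop inside most of the way in, and finish there: the program ends with the gripper still holding the tag in the press and the back stop pushed in. Leave the other things on the table where they are.

Things in the scene. Friction and masses are not known exactly. Their poses are not given: they have to be found in the camera images.
- press: bench eyelet press, fixed: cast base 300 x 160 x 40 mm, column, 70 mm wide head (top 252 mm, eyelet bowl to 300 mm), clear plastic guard 110 mm wide round punch and die, flush with the head's front. Origin: centre of the base's underside, on the table. +x is the level feed direction; the guard's window looks to -x, free space before it; z up. A switch box 85 x 115 x 50 mm high is on its -y side.
- window (a point): centre of the guard's feed window, on the front plane of its steel frame: 104 mm to the press's -x from its origin, 100 mm high; axes as press. Opening 36 mm wide (y), 10 mm high (z), 8 mm thick (x), with 45 degree flared lips standing 6 mm out before it. The back stop's face waits 46 mm behind this point. The die is 7 mm below the opening's bottom edge.
- backstop (a joint): sprung back stop inside the guard, a steel plate 30 mm wide, 24 mm high, centred on the window's axis: 0 = forward, 0.008 m = all the way in. 1.2 N starts it, 3.6 N holds it all the way in; it springs forward when let go. Only a part fed through the window reaches it.
- switch (a joint): the press's pull-on, push-off switch: 0 = pushed in (off), 0.012 m = pulled straight up to its stop (on). Spring and detent: pulling takes 5 to 6.5 N, and it stays where it is left. It starts in or up to 3 mm out.
- switch_top (a point): centre of the top face of the black round switch head, 86 mm above the table when pushed in; moves with it. Head 36 mm across, 18 mm thick, on a thin stem; 18 mm between switch box and head (a low 6 mm collar round the stem). It is 155 mm to the press's -y and 50 mm to its -x from its origin; nothing taller within 95 mm of its axis.
- tag: the wooden gift tag, 160 mm long (x), 34 mm wide (y), 8 mm thick, about 30 g, lying flat on the table. Origin: centre of its underside. Its +x end is the holed one: 45 degree clipped corners (9 mm) and a dark 8 mm hole 18 mm from the end; the other end is square.
- tag_tip (a point): middle of the tag's holed end face, 80 mm ahead of its origin along +x and 4 mm above its underside
- bottle: water bottle, 62 mm across, 205 mm high, loose; origin under its centre; not part of the job
- tissues: tissue box 115 x 210 x 85 mm, loose; origin under its centre; not part of the job
- tape: roll of clear tape lying flat, 90 mm across, 24 mm high, loose; origin under its centre; not part of the job
- chocolate: gold chocolate ball in a clear cup, 36 mm across, 38 mm high, loose; origin under its centre; not part of the job

How it is judged:
On the way, in this order (a step that is already met when the one before it is completed fails the run):
1. the switch is pulled up to its stop (value of joint switch above 0.0105 m), for 0.2 s.
2. the tag, held by the fingers, has its holed end through the window frame with the switch on (contact force between the fingers and tag above 1 N and value of joint switch above 0.009 m and x of tag_tip in the frame of window above 0.01 m and y of tag_tip in the frame of window between -0.006 and 0.006 m and z of tag_tip in the frame of window between -0.006 and 0.006 m), for 0.1 s.
At the end, for the whole second after the job is handed in: Switch still out (9 of 12 mm or more); tag gripped (over 2 N) and still, holed end 47 mm or more past the window's front, within 6 mm of its centre line and 0.1 rad of the feed direction, keeping the back stop in by at least 4 of its 8 mm; bystanders within 40 mm of where they stood (value of joint switch above 0.009 m and value of joint backstop above 0.004 m and contact force between tag and backstop above 0.5 N and contact force between the fingers and tag above 2 N and x of tag_tip in the frame of window above 0.047 m and y of tag_tip in the frame of window between -0.006 and 0.006 m and z of tag_tip in the frame of window between -0.006 and 0.006 m and angle between the x axis of tag and the x axis of press, either way round below 0.1 rad and linear speed of tag below 0.02 m/s); the arm keeps its last pose, push and grip.
It fails at once if a bystander is moved more than 40 mm (distance of any of bottle, tissues, tape, chocolate from where it was at the start of the episode above 0.04 m).
It also fails if it takes over 56 s, if anything falls off the work surface, if the arm or the gripper's body presses on something with over 40 N, if the wrist force passes 120 N, or if a joint passes its speed limit or range.

## Working session

There is one attempt and no reset: what is moved stays moved. The work goes in short steps, Python scripts to look and compute and a tool call to move; the robot and the scene stay as the last step left them, time stands still between calls to the robot, and variables do not carry over. Pictures are saved under pics/ and viewed, at most 10 in all, crops included, and the job is handed in when it is done.

```bash
ls; mkdir -p pics
```

Run:
```python
from station import robot
import cv2,numpy as np,pickle
s=robot.state();print(s['clock'],s['ee_pos'],s['ee_rot'],s['gripper_width'])
for n in("scene","top"):
    c=robot.capture(n);pickle.dump(c,open(n+'.pkl','wb'));cv2.imwrite(f'pics/{n}0.png',c['frame'][:,:,::-1])
    print(n,c['camera_matrix'],c['R'],c['t'])
```

```text
pics
station.py
0.0 [ 0.2081392  -0.58866778  0.23008727] [[ 9.42833206e-01  3.33264632e-01 -4.79684811e-04]
 [ 3.33264918e-01 -9.42831204e-01  1.95344205e-03]
 [ 1.98751337e-04 -2.00163215e-03 -9.99997977e-01]] 0.08518718284043263
scene [[422.93539171   0.         320.00603542]
 [  0.         422.93539171 198.52630509]
 [  0.           0.           1.        ]] [[-0.04042003  0.99912762  0.01049873]
 [ 0.81739157  0.03910729 -0.57475355]
 [-0.57466272 -0.01464998 -0.81825921]] [-0.04220764 -0.42888739  1.44279874]
top [[401.03426122   0.         316.80483736]
 [  0.         401.03426122 199.33331864]
 [  0.           0.           1.        ]] [[-0.00280486 -0.99999246  0.00268398]
 [-0.99798996  0.00262929 -0.06331774]
 [ 0.0633102  -0.00285618 -0.99798981]] [0.06714036 0.58671068 1.18011879]
```

View pics/scene0.png

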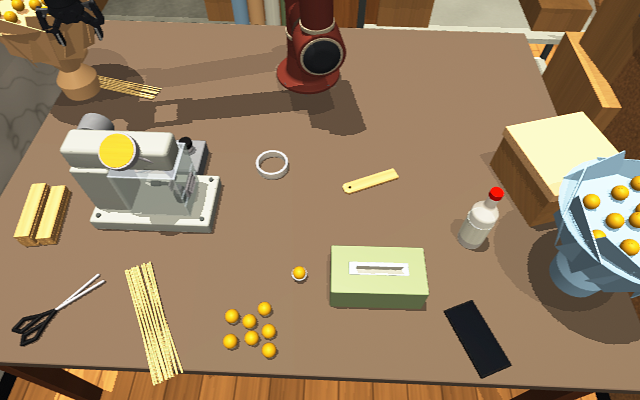

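View pics/top0.png

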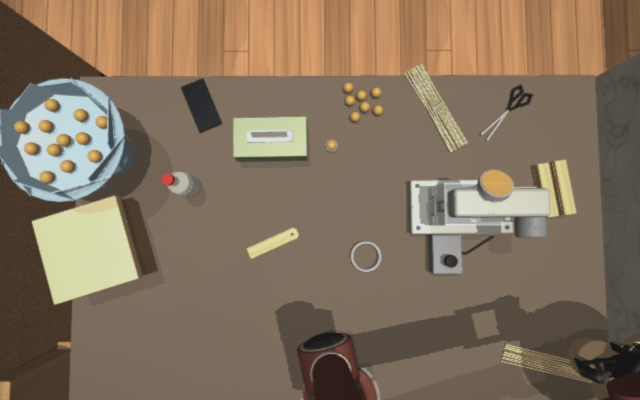

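The scene view shows the press at about (150,180) with its switch at (185,143), and the tag at (370,181) with its hole at (348,188). In the top view, the press base spans (411–514, 181–235) and feeds to image right (world −y). The switch is at (451,261), and the tag runs from (250,251) to its holed end at (297,234).

Create h.py:
```python
import numpy as np,cv2,pickle
from station import robot
np.set_printoptions(precision=4,suppress=True)
def ray(c,px):
    d=np.linalg.inv(c['camera_matrix'])@[px[0],px[1],1.]
    return -c['R'].T@c['t'], c['R'].T@d
def onplane(c,px,z):
    o,d=ray(c,px); return o+d*(z-o[2])/d[2]
def twoview(c1,p1,c2,p2):
    (a,u),(b,v)=ray(c1,p1),ray(c2,p2)
    k=np.linalg.lstsq(np.c_[u,-v],b-a,rcond=None)[0]
    return (a+u*k[0]+b+v*k[1])/2, np.linalg.norm(a+u*k[0]-b-v*k[1])
def wristcam(name=None):
    s=robot.state();c=robot.capture('wrist');T=c['tool_from_camera']
    Rw=s['ee_rot']@T[:3,:3];tw=s['ee_rot']@T[:3,3]+s['ee_pos']
    c['R']=Rw.T;c['t']=-Rw.T@tw
    if name: cv2.imwrite('pics/'+name,c['frame'][:,:,::-1]);pickle.dump(c,open('wrist.pkl','wb'))
    return c
```

Run:
```python
from h import *
t=pickle.load(open('top.pkl','rb'));s=pickle.load(open('scene.pkl','rb'))
for n,c,roi in(('top',t,(235,220,310,265)),('scene',s,(335,160,405,200))):
    x0,y0,x1,y1=roi;f=cv2.cvtColor(c['frame'][y0:y1,x0:x1],cv2.COLOR_RGB2HSV)
    m=((f[...,2]>150)&(f[...,1]>60)&(f[...,0]>15)&(f[...,0]<40)).astype('uint8')
    k=max(cv2.findContours(m,0,1)[0],key=cv2.contourArea)
    P=np.array([onplane(c,p,.008)[:2] for p in k.reshape(-1,2)+[x0,y0]])
    r=cv2.minAreaRect((P*1000).astype('f4'));print(n,m.sum(),r, cv2.boxPoints(r))
# switch
x0,y0=430,240;g=cv2.cvtColor(t['frame'][240:280,430:470],cv2.COLOR_RGB2GRAY)
m=(g<45).astype('uint8');k=max(cv2.findContours(m,0,1)[0],key=cv2.contourArea);e=cv2.minEnclosingCircle(k);M=cv2.moments(m[:, :],True)
print(e,cv2.contourArea(k),onplane(t,(e[0][0]+x0,e[0][1]+y0),.087))
for p in((411,181),(411,234),(514,234)):print(onplane(t,p,.04))
a=cv2.resize(t['frame'][165:285,395:555],None,fx=5,fy=5,interpolation=2)[:600,:800]
cv2.imwrite('pics/press.png',a[:,:,::-1])
```

```text
top 648 ((459.4835510253906, 198.6527099609375), (36.55302810668945, 161.708984375), 24.058258056640625) [[409.8331 265.0328]
 [475.7563 117.3712]
 [509.134  132.2726]
 [443.2108 279.9342]]
scene 613 ((459.0045166015625, 198.97268676757812), (37.04766082763672, 163.29669189453125), 23.99948501586914) [[408.8734 266.0283]
 [475.2908 116.8487]
 [509.1357 131.9171]
 [442.7182 281.0966]]
((17.0, 20.0), 4.123205661773682) 4.5 [ 0.4118 -0.2975  0.087 ]
[ 0.6389 -0.212   0.04  ]
[ 0.4833 -0.2092  0.04  ]
[ 0.4825 -0.5105  0.04  ]
```

View pics/press.png

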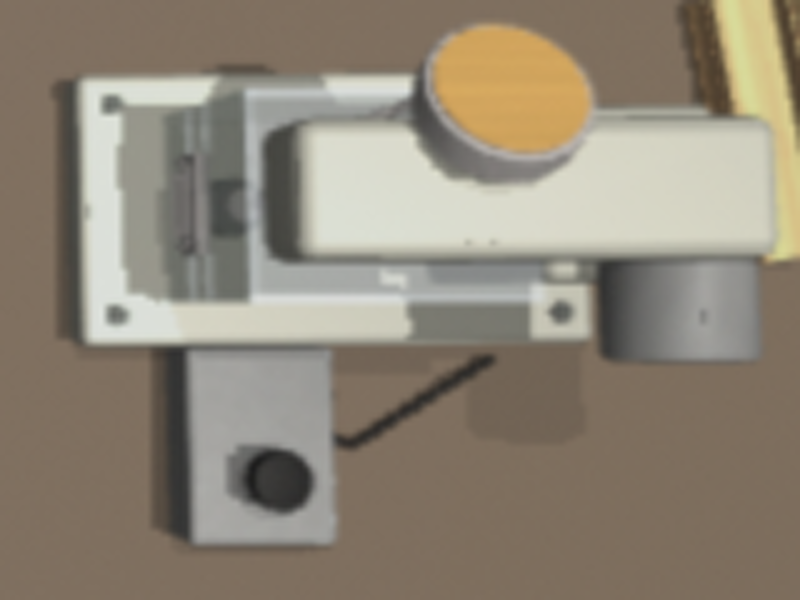

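The crop (5x, offset (395,165)) shows the base's front edge at crop x≈83, feeding to the right. The switch head is at crop (279,481), i.e. pixel (450.8,261.2), and the window frame is at crop (190,205). The two views agree on the tag centre at (0.459,0.199).

Add to h.py:
```python
def go(target,ang=None):
    "tool-axis shift and z turn (tool kept pointing down)"
    s=robot.state();R=s['ee_rot'];d=R.T@(np.array(target)-s['ee_pos'])
    a=np.arctan2(R[1,0],R[0,0]);print('clock',s['clock'],'pos',s['ee_pos'],'shift',d,'ang',np.degrees(a))
    if ang is not None:
        Rd=np.array([[np.cos(ang),np.sin(ang),0],[np.sin(ang),-np.cos(ang),0],[0,0,-1]])
        print('rotvec',cv2.Rodrigues(R.T@Rd)[0].ravel())
```

Run:
```python
from h import *
t=pickle.load(open('top.pkl','rb'))
for z in(.086,.089):print(onplane(t,(450.8,261.2),z))
go([.408,-.308,.23],np.radians(90))
print(robot.capture('wrist')['tool_from_camera'])
```

```text
[ 0.4083 -0.3083  0.086 ]
[ 0.4086 -0.3073  0.089 ]
clock 0.1 pos [ 0.2082 -0.5887  0.2302] shift [ 0.2819 -0.1981  0.0006] ang 19.468364681287657
rotvec [-0.0015 -0.0013 -1.231 ]
[[-0.0008 -0.9619 -0.2734  0.0686]
 [ 1.     -0.001   0.0006 -0.0005]
 [-0.0009 -0.2734  0.9619 -0.1425]
 [ 0.      0.      0.      1.    ]]
```

The rows are not in the units I measure in: shifts go in shares of 400 mm and turns go in shares of pi rad. I convert before sending: 0.27 m / 0.4 = 0.675, 0.245 m / 0.4 = 0.6125, -0.96 rad / 3.1416 = -0.3056.

>>> drive_effector([
  [0.0875,-0.0625,0,0,0,-0.0382,0.085],
  [0.175,-0.125,0,0,0,-0.0764,0.085],
  [0.2625,-0.1875,0,0,0,-0.1146,0.085],
  [0.35,-0.25,0,0,0,-0.1528,0.085],
  [0.4375,-0.3075,0,0,0,-0.191,0.085],
  [0.525,-0.37,0,0,0,-0.2292,0.085],
  [0.6125,-0.43,0,0,0,-0.2674,0.085],
  [0.675,-0.475,0,0,0,-0.3056,0.085],
], squeeze=60)

```text
clock: 0.82
ee_pos: [0.4003, -0.318, 0.2311]
ee_rot: [[0.262, 0.965, 0.0], [0.965, -0.262, 0.0], [0.0, 0.0, -1.0]]
force: [0.5, -0.6, 0.6]
gripper_width: 0.0851
grasp_force: 0.0
```

Run:
```python
from h import *
go([.408,-.308,.23],np.radians(90))
```

```text
clock 0.8167 pos [ 0.4003 -0.318   0.2311] shift [0.0116 0.0048 0.0011] ang 74.82046434040303
rotvec [ 0.0001 -0.0003 -0.2649]
```

Converted, 0.0116 m / 0.4 = 0.029, 0.006 m / 0.4 = 0.015, -0.265 rad / 3.1416 = -0.0844.

>>> drive_effector([
  [0.015,0.005,0,0,0,-0.0382,0.085],
  [0.029,0.012,0,0,0,-0.0732,0.085],
  [0.029,0.012,0,0,0,-0.0844,0.085],
  [0.029,0.012,0,0,0,-0.0844,0.085],
])

```text
clock: 1.15
ee_pos: [0.4075, -0.3095, 0.231]
ee_rot: [[0.004, 1.0, -0.0], [1.0, -0.004, 0.0], [0.0, -0.0, -1.0]]
force: [0.5, 0.3, -1.7]
gripper_width: 0.0847
grasp_force: 0.0
```

Run:
```python
from h import *
go([.408,-.308,.23],np.radians(90))
c=wristcam('w1.png')
def proj(P):
    q=c['camera_matrix']@(c['R']@np.array(P)+c['t']);return q[:2]/q[2]
print(proj([.4085,-.308,.087]))
```

```text
clock 1.15 pos [ 0.4075 -0.3095  0.231 ] shift [0.0015 0.0005 0.001 ] ang 89.76032994027914
rotvec [-0.0004 -0.0004 -0.0042]
[324.2129 189.0506]
```

View pics/w1.png

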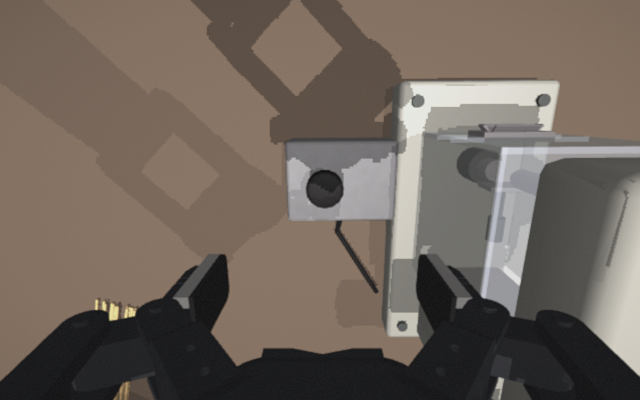

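The switch head is at (324.5,189), exactly where it was predicted, so its position is (0.4085,−0.308). The base's top corners are at about (403,83), (557,82) and (388,335), and the guard window's lip is near (515,128). Next I descend and grip the head.

Converted, 0.172 m / 0.4 = 0.43, 0.0015 m / 0.4 = 0.0038.

>>> drive_effector([
  [0.0038,0.0025,0.0875,0,0,0,0.085],
  [0.0038,0.0025,0.175,0,0,0,0.085],
  [0.0038,0.0025,0.2625,0,0,0,0.085],
  [0.0038,0.0025,0.35,0,0,0,0.085],
  [0.0038,0.0025,0.43,0,0,0,0.085],
  [0.0038,0.0025,0.43,0,0,0,0.085],
  [0.0038,0.0025,0.43,0,0,0,0.03],
  [0.0038,0.0025,0.43,0,0,0,0.03],
], squeeze=60)

```text
clock: 1.87
ee_pos: [0.4091, -0.3099, 0.0612]
ee_rot: [[0.007, 1.0, 0.002], [1.0, -0.007, -0.002], [-0.002, 0.002, -1.0]]
force: [-0.4, -0.0, 0.9]
gripper_width: 0.0632
grasp_force: 0.0
```

>>> drive_effector([
  [0,0,0,0,0,0,0.03],
  [0,0,0,0,0,0,0.03],
  [0,0,0,0,0,0,0.03],
  [0,0,0,0,0,0,0.03],
  [0,0,0,0,0,0,0.03],
  [0,0,0,0,0,0,0.03],
  [0,0,0,0,0,0,0.03],
], squeeze=60)

```text
clock: 2.45
ee_pos: [0.4096, -0.3102, 0.0619]
ee_rot: [[0.006, 1.0, 0.003], [1.0, -0.006, -0.003], [-0.003, 0.003, -1.0]]
force: [-1.4, 0.1, 7.2]
gripper_width: 0.0343
grasp_force: 59.2
```

Run:
```python
from h import *
c=pickle.load(open('wrist.pkl','rb'))
for p in((403,83),(557,82),(388,335)):print(onplane(c,p,.04))
g=c['frame'].astype(int)
# front edge and -y edge of base top: subpixel lines from gray gradients
G=cv2.cvtColor(c['frame'],cv2.COLOR_RGB2GRAY).astype(float)
e1=[(x,70+np.argmax(np.diff(G[70:95,x]))+.5) for x in range(415,545,4)]
e2=[(380+np.argmax(np.diff(G[y,380:415]))+.5,y) for y in list(range(95,125,3))+list(range(235,285,3))]
for e,n in((e1,'front'),(e2,'side')):
    W=np.array([onplane(c,p,.04)[:2] for p in e],'f4');l=cv2.fitLine(W,cv2.DIST_HUBER,0,.01,.01).ravel();print(n,l,np.std((W-l[2:])@[-l[1],l[0]]))
```

```text
[ 0.4864 -0.2126  0.04  ]
[ 0.6374 -0.2124  0.04  ]
[ 0.4867 -0.5041  0.04  ]
front [ 1.     -0.002   0.5612 -0.2108] 0.00038593996
side [ 0.0272  0.9996  0.4851 -0.3595] 0.003577791
```

Converted, -0.014 m / 0.4 = -0.035, -0.011 m / 0.4 = -0.0275.

>>> drive_effector([
  [0,0,-0.01,0,0,0,0.03],
  [0,0,-0.02,0,0,0,0.03],
  [0,0,-0.0275,0,0,0,0.03],
  [0,0,-0.035,0,0,0,0.03],
  [0,0,-0.035,0,0,0,0.03],
  [0,0,-0.035,0,0,0,0.03],
  [0,0,-0.035,0,0,0,0.03],
  [0,0,-0.035,0,0,0,0.03],
], squeeze=60)

```text
clock: 3.12
ee_pos: [0.4095, -0.3101, 0.074]
ee_rot: [[0.006, 1.0, 0.004], [1.0, -0.006, -0.004], [-0.004, 0.004, -1.0]]
force: [3.8, -4.5, -3.8]
gripper_width: 0.0342
grasp_force: 62.8
```

Converted, -0.004 m / 0.4 = -0.01, -0.002 m / 0.4 = -0.005.

>>> drive_effector([
  [0,0,-0.005,0,0,0,0.03],
  [0,0,-0.01,0,0,0,0.03],
  [0,0,-0.01,0,0,0,0.03],
  [0,0,-0.01,0,0,0,0.03],
  [0,0,-0.01,0,0,0,0.03],
], squeeze=60)

```text
clock: 3.53
ee_pos: [0.4094, -0.31, 0.0742]
ee_rot: [[0.007, 1.0, 0.005], [1.0, -0.007, -0.005], [-0.005, 0.005, -1.0]]
force: [13.3, -13.1, -25.4]
gripper_width: 0.034
grasp_force: 63.7
```

The arm is blocked with the force rising, so the switch is at its stop. I release and rise.

>>> drive_effector([
  [0,0,0.0075,0,0,0,0.03],
  [0,0,0.0075,0,0,0,0.085],
  [0,0,0.0075,0,0,0,0.085],
  [0,0,0.0075,0,0,0,0.085],
  [0,0,0.0075,0,0,0,0.085],
  [0,0,0.0075,0,0,0,0.085],
  [0,0,0.0075,0,0,0,0.085],
  [0,0,0.0075,0,0,0,0.085],
], squeeze=60)

```text
clock: 4.2
ee_pos: [0.4083, -0.3087, 0.0744]
ee_rot: [[0.006, 1.0, 0.0], [1.0, -0.006, -0.0], [-0.0, 0.0, -1.0]]
force: [0.9, -0.7, 0.6]
gripper_width: 0.0851
grasp_force: 0.0
```

>>> drive_effector([
  [0,0,-0.05,0,0,0,0.085],
  [0,0,-0.1375,0,0,0,0.085],
  [0,0,-0.225,0,0,0,0.085],
  [0,0,-0.3125,0,0,0,0.085],
  [0,0,-0.4,0,0,0,0.085],
  [0,0,-0.4,0,0,0,0.085],
])

```text
clock: 4.7
ee_pos: [0.4111, -0.3114, 0.2437]
ee_rot: [[0.006, 1.0, 0.01], [1.0, -0.006, -0.01], [-0.01, 0.01, -1.0]]
force: [-0.0, -0.8, 1.9]
gripper_width: 0.0851
grasp_force: 0.0
```

Run:
```python
from h import *
u=np.array([.407,-.913]);u/=np.linalg.norm(u);P=np.array([.4592,.1988])-.028*u
print(P,np.degrees(np.arctan2(-u[1],-u[0])))
go([*P,.23],np.arctan2(-u[1],-u[0]))
c=wristcam('w2.png')
G=cv2.cvtColor(c['frame'],cv2.COLOR_RGB2GRAY)
m=(G[:260,200:390]<50).astype('uint8');k=max(cv2.findContours(m,0,1)[0],key=cv2.contourArea);(x,y),r=cv2.minEnclosingCircle(k)
o,d=ray(c,(x+200,y));zc=c['R']@np.array([.4085,-.308,.098])+c['t']
print('switch',x+200,y,r,'z from xy',[onplane(c,(x+200,y),z) for z in(.086,.098)],'diam',2*r*zc[2]/c['camera_matrix'][0,0])
```

```text
[0.4478 0.2244] 114.0265065786792
clock 4.7 pos [ 0.4111 -0.3114  0.2437] shift [0.5361 0.0335 0.0085] ang 89.66170240636959
rotvec [ 0.008   0.0124 -0.4252]
switch 318.8537139892578 184.04795837402344 18.454914093017578 z from xy [array([ 0.4087, -0.3099,  0.086 ]), array([ 0.4087, -0.3071,  0.098 ])] diam 0.03412496001426673
```

Converted, 0.31 m / 0.4 = 0.775, 0.01 m / 0.4 = 0.025, 0.01 rad / 3.1416 = 0.0032.

>>> drive_effector([
  [0.075,0.0075,0,0,0,-0.0159,0.085],
  [0.175,0.0125,0,0.0003,0.0006,-0.0318,0.085],
  [0.275,0.02,0.005,0.0006,0.001,-0.0477,0.085],
  [0.375,0.025,0.0075,0.001,0.0013,-0.0637,0.085],
  [0.475,0.0325,0.01,0.0013,0.0019,-0.0796,0.085],
  [0.575,0.0375,0.015,0.0016,0.0025,-0.0955,0.085],
  [0.675,0.045,0.02,0.0019,0.0032,-0.1114,0.085],
  [0.775,0.05,0.02,0.0022,0.0035,-0.1273,0.085],
])

```text
clock: 5.42
ee_pos: [0.429, 0.0031, 0.2244]
ee_rot: [[-0.386, 0.923, -0.011], [0.923, 0.386, 0.01], [0.013, -0.007, -1.0]]
force: [0.9, -0.2, 0.9]
gripper_width: 0.0848
grasp_force: 0.0
```

Run:
```python
from h import *
go([.4478,.2244,.23],np.radians(114))
```

```text
clock 5.4167 pos [0.429  0.0031 0.2244] shift [ 0.197   0.1027 -0.0036] ang 112.68495307375564
rotvec [-0.0064 -0.0135 -0.0229]
```

Converted, 0.195 m / 0.4 = 0.4875, 0.19 m / 0.4 = 0.475, -0.013 rad / 3.1416 = -0.0041.

>>> drive_effector([
  [0.0875,0.045,0,-0.0006,-0.0013,-0.0032,0.085],
  [0.175,0.09,0,-0.0013,-0.0025,-0.0064,0.085],
  [0.2625,0.135,0,-0.0019,-0.0038,-0.0073,0.085],
  [0.35,0.18,0,-0.0019,-0.0041,-0.0073,0.085],
  [0.425,0.225,0,-0.0019,-0.0041,-0.0073,0.085],
  [0.475,0.25,0,-0.0019,-0.0041,-0.0073,0.085],
  [0.4875,0.255,0,-0.0019,-0.0041,-0.0073,0.085],
  [0.4875,0.255,0,-0.0019,-0.0041,-0.0073,0.085],
])

```text
clock: 6.08
ee_pos: [0.4486, 0.2212, 0.2267]
ee_rot: [[-0.408, 0.913, -0.001], [0.913, 0.408, -0.001], [-0.001, -0.001, -1.0]]
force: [-1.2, 0.0, -0.1]
gripper_width: 0.0851
grasp_force: 0.0
```

>>> drive_effector([
  [0,0,0,0,0,0,0.085],
  [0,0,0,0,0,0,0.085],
])

```text
clock: 6.25
ee_pos: [0.4493, 0.2191, 0.2276]
ee_rot: [[-0.404, 0.915, 0.001], [0.915, 0.404, -0.001], [-0.001, 0.0, -1.0]]
force: [-0.1, 0.3, -0.6]
gripper_width: 0.0852
grasp_force: 0.0
```

Run:
```python
from h import *
c=wristcam('w3.png')
f=cv2.cvtColor(c['frame'],cv2.COLOR_RGB2HSV)
m=((f[...,2]>150)&(f[...,1]>60)&(f[...,0]>15)&(f[...,0]<40)).astype('uint8')
k=max(cv2.findContours(m,0,1)[0],key=cv2.contourArea);print(cv2.boundingRect(k))
P=np.array([onplane(c,p,.008)[:2] for p in k.reshape(-1,2)])
r=cv2.minAreaRect((P*1000).astype('f4'));print(r,cv2.boxPoints(r))
go([.4478,.2244,.23],np.radians(114))
```

```text
(308, 124, 32, 135)
((459.3990783691406, 197.83541870117188), (36.008583068847656, 161.6221160888672), 23.87286949157715) [[410.2302 264.4462]
 [475.64   116.6516]
 [508.568  131.2246]
 [443.1581 279.0192]]
clock 6.3 pos [0.4494 0.219  0.2278] shift [ 0.0056  0.0007 -0.0022] ang 113.78897171371014
rotvec [ 0.0009  0.0012 -0.0037]
```

View pics/w3.png

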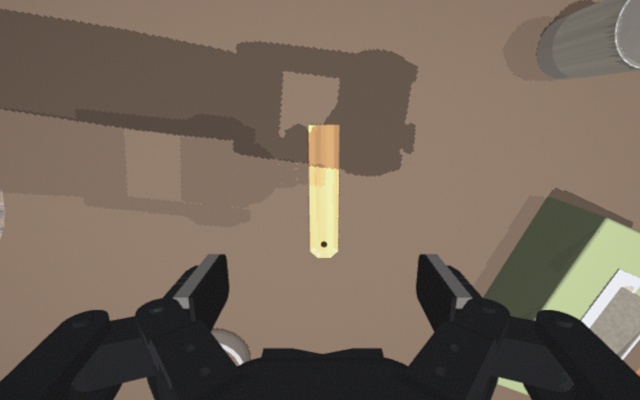

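The whole tag is visible at x 308–340, y 124–259, with the hole at (324,244) towards the gripper. The wrist view agrees with the other cameras to within 1 mm. I descend on it 28 mm behind its centre.

Converted, 0.222 m / 0.4 = 0.555, 0.0045 m / 0.4 = 0.0113.

>>> drive_effector([
  [0.0113,0.0015,0.1,0,0,0,0.085],
  [0.0113,0.0015,0.2,0,0,0,0.085],
  [0.0113,0.0015,0.3,0,0,0,0.085],
  [0.0113,0.0015,0.4,0,0,0,0.085],
  [0.0113,0.0015,0.4875,0,0,0,0.07],
  [0.0113,0.0015,0.5375,0,0,0,0.06],
  [0.0113,0.0015,0.555,0,0,0,0.055],
  [0.0113,0.0015,0.555,0,0,0,0.05],
], squeeze=40)

```text
clock: 6.97
ee_pos: [0.4471, 0.2231, 0.0043]
ee_rot: [[-0.403, 0.915, -0.002], [0.915, 0.403, -0.002], [-0.001, -0.003, -1.0]]
force: [-0.3, -0.3, 0.7]
gripper_width: 0.05
grasp_force: 0.0
```

>>> drive_effector([
  [0,0,0,0,0,0,0.05],
  [0,0,0,0,0,0,0.05],
  [0,0,0,0,0,0,0.05],
])

```text
clock: 7.22
ee_pos: [0.4506, 0.2251, 0.0086]
ee_rot: [[-0.405, 0.914, 0.006], [0.914, 0.405, 0.001], [-0.001, 0.006, -1.0]]
force: [-0.5, 0.9, -0.3]
gripper_width: 0.0499
grasp_force: 0.0
```

Run:
```python
from h import *
go([.4481,.2234,.0005],np.radians(113.87))
```

```text
clock 7.2167 pos [0.4506 0.2251 0.0086] shift [-0.0006 -0.003   0.0081] ang 113.87288190336645
rotvec [0.0059 0.0013 0.0001]
```

>>> drive_effector([
  [0,0,0,0,0,0,0.05],
  [0,0,0,0,0,0,0.05],
  [0,0,0,0,0,0,0.05],
])

```text
clock: 7.47
ee_pos: [0.449, 0.2249, 0.0069]
ee_rot: [[-0.405, 0.914, 0.003], [0.914, 0.405, 0.0], [-0.001, 0.003, -1.0]]
force: [-0.4, -0.2, -0.8]
gripper_width: 0.0502
grasp_force: 0.0
```

>>> drive_effector([
  [0,0,0,0,0,0,0.05],
  [0,0,0,0,0,0,0.05],
])

```text
clock: 7.63
ee_pos: [0.4486, 0.2247, 0.0063]
ee_rot: [[-0.405, 0.914, 0.002], [0.914, 0.405, -0.0], [-0.001, 0.002, -1.0]]
force: [-0.5, -0.4, -0.4]
gripper_width: 0.05
grasp_force: 0.0
```

Run:
```python
from h import *
go([.4481,.2234,.0005],np.radians(113.87))
```

```text
clock 7.6333 pos [0.4486 0.2247 0.0063] shift [-0.001  -0.001   0.0058] ang 113.89939766565328
rotvec [0.0017 0.0009 0.0005]
```

Converted, 0.0055 m / 0.4 = 0.0138, 0.003 m / 0.4 = 0.0075.

>>> drive_effector([
  [0,0,0.0075,0,0,0,0.05],
  [0,-0.0013,0.0138,0,0,0,0.05],
  [0,-0.0013,0.0138,0,0,0,0.05],
  [0,-0.0013,0.0138,0,0,0,0.028],
  [0,-0.0013,0.0138,0,0,0,0.028],
  [0,-0.0013,0.0138,0,0,0,0.028],
  [0,-0.0013,0.0138,0,0,0,0.028],
  [0,-0.0013,0.0138,0,0,0,0.028],
], squeeze=60)

```text
clock: 8.3
ee_pos: [0.4482, 0.2245, 0.0008]
ee_rot: [[-0.405, 0.914, 0.002], [0.914, 0.405, -0.0], [-0.001, 0.002, -1.0]]
force: [0.4, 0.5, -0.1]
gripper_width: 0.032
grasp_force: 59.6
```

>>> drive_effector([
  [0,0,0,0,0,0,0.028],
  [0,0,0,0,0,0,0.028],
  [0,0,0,0,0,0,0.028],
])

```text
clock: 8.55
ee_pos: [0.4482, 0.2245, 0.0008]
ee_rot: [[-0.405, 0.914, 0.002], [0.914, 0.405, -0.0], [-0.001, 0.002, -1.0]]
force: [0.5, 1.4, 0.1]
gripper_width: 0.0322
grasp_force: 59.6
```

Converted, -0.175 m / 0.4 = -0.4375, -0.15 m / 0.4 = -0.375, 0.14 rad / 3.1416 = 0.0446.

>>> drive_effector([
  [0,0,-0.05,0,0,0,0.028],
  [0,0,-0.125,0,0,0,0.028],
  [-0.025,0,-0.2125,0,0,0,0.028],
  [-0.075,0,-0.3,0,0,0.0095,0.028],
  [-0.15,0.0075,-0.375,0,0,0.0255,0.028],
  [-0.225,0.0125,-0.425,0,0,0.0446,0.028],
  [-0.3,0.0175,-0.4375,0,0,0.0637,0.028],
  [-0.375,0.0225,-0.4375,0,0,0.0828,0.028],
], squeeze=60)

```text
clock: 9.22
ee_pos: [0.5188, 0.0898, 0.1792]
ee_rot: [[-0.154, 0.988, 0.007], [0.988, 0.154, 0.0], [-0.001, 0.007, -1.0]]
force: [0.4, 1.0, 0.2]
gripper_width: 0.0316
grasp_force: 59.7
```

Run:
```python
from h import *
go([.5625,0,.176],np.radians(90))
```

```text
clock 9.2167 pos [0.5188 0.0898 0.1792] shift [-0.0955  0.0293  0.0035] ang 98.84323613379313
rotvec [0.0074 0.0006 0.1543]
```

Converted, -0.0955 m / 0.4 = -0.2388, -0.085 m / 0.4 = -0.2125, 0.155 rad / 3.1416 = 0.0493.

>>> drive_effector([
  [-0.075,0.025,0,0,0,0.0159,0.028],
  [-0.15,0.05,0,0,0,0.0318,0.028],
  [-0.2125,0.065,0,0,0,0.0446,0.028],
  [-0.2388,0.07,0,0,0,0.0493,0.028],
  [-0.2388,0.07,0,0,0,0.0493,0.028],
  [-0.2388,0.07,0,0,0,0.0493,0.028],
  [-0.2388,0.07,0,0,0,0.0493,0.028],
  [-0.2388,0.07,0,0,0,0.0493,0.028],
])

```text
clock: 9.88
ee_pos: [0.5589, 0.0024, 0.1758]
ee_rot: [[-0.004, 1.0, 0.001], [1.0, 0.004, 0.0], [0.0, 0.001, -1.0]]
force: [-0.5, -0.3, -0.7]
gripper_width: 0.0319
grasp_force: 59.6
```

>>> drive_effector([
  [0,0,0,0,0,0,0.028],
  [0,0,0,0,0,0,0.028],
  [0,0,0,0,0,0,0.028],
])

```text
clock: 10.13
ee_pos: [0.5592, 0.0017, 0.176]
ee_rot: [[-0.003, 1.0, 0.002], [1.0, 0.003, -0.0], [-0.0, 0.002, -1.0]]
force: [0.2, 0.2, -0.1]
gripper_width: 0.0322
grasp_force: 59.6
```

Run:
```python
from h import *
go([.5625,-.0,.176],np.radians(90))
c=wristcam('w4.png')
```

```text
clock 10.1333 pos [0.5592 0.0017 0.176 ] shift [-0.0017  0.0033 -0.    ] ang 90.17769919038737
rotvec [0.0018 0.0002 0.0031]
```

View pics/w4.png

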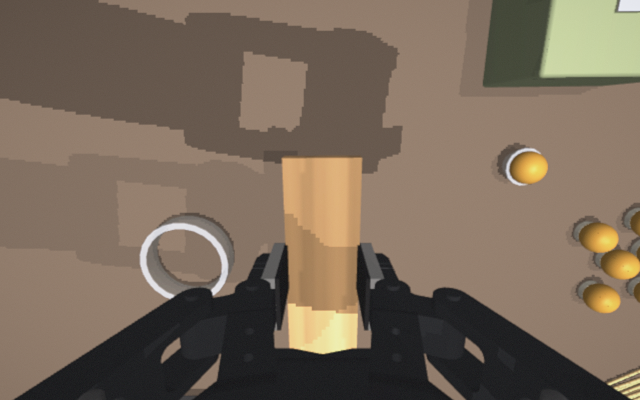

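The tag is held squarely, with its rear end at row 157 and its edges at x 283–361. The gripper hides its tip from this camera. I move the tip to about 35 mm before the window and measure with the fixed cameras.

Converted, -0.115 m / 0.4 = -0.2875, 0.079 m / 0.4 = 0.1975, 0.003 rad / 3.1416 = 0.001.

>>> drive_effector([
  [-0.075,0.0025,0.05,0,0,0.001,0.028],
  [-0.15,0.005,0.1,0,0,0.001,0.028],
  [-0.225,0.0075,0.15,0,0,0.001,0.028],
  [-0.2625,0.0083,0.1875,0,0,0.001,0.028],
  [-0.2875,0.0083,0.1975,0,0,0.001,0.028],
  [-0.2875,0.0083,0.1975,0,0,0.001,0.028],
  [-0.2875,0.0083,0.1975,0,0,0.001,0.028],
  [-0.2875,0.0083,0.1975,0,0,0.001,0.028],
])

```text
clock: 10.85
ee_pos: [0.564, -0.1134, 0.0984]
ee_rot: [[0.0, 1.0, 0.004], [1.0, -0.0, -0.0], [-0.0, 0.004, -1.0]]
force: [-0.8, 1.0, -0.5]
gripper_width: 0.032
grasp_force: 59.6
```

>>> drive_effector([
  [0,0,0,0,0,0,0.028],
  [0,0,0,0,0,0,0.028],
  [0,0,0,0,0,0,0.028],
  [0,0,0,0,0,0,0.028],
])

```text
clock: 11.18
ee_pos: [0.5634, -0.1135, 0.0975]
ee_rot: [[0.0, 1.0, 0.003], [1.0, -0.0, -0.0], [-0.0, 0.003, -1.0]]
force: [-0.0, 0.7, -0.8]
gripper_width: 0.0323
grasp_force: 59.6
```

Run:
```python
from h import *
go([.5625,-.113,.0968],np.radians(90))
for n in('top','scene'):
    c=robot.capture(n);pickle.dump(c,open(n+'1.pkl','wb'))
    p=lambda P:(lambda q:q[:2]/q[2])(c['camera_matrix']@(c['R']@np.array(P)+c['t']))
    print(n,'tip',p([.5625,-.221,.1]),'win',p([.5625,-.256,.1]))
    x,y=p([.5625,-.235,.1]).astype(int);a=c['frame'][y-37:y+38,x-50:x+50]
    print(x-50,y-37)
    cv2.imwrite(f'pics/z{n}.png',cv2.resize(a,None,fx=8,fy=8,interpolation=2)[:,:,::-1])
```

```text
clock 11.1833 pos [ 0.5634 -0.1135  0.0975] shift [ 0.0005 -0.0009  0.0007] ang 89.98973011291055
rotvec [ 0.0025  0.0004 -0.0002]
top tip [419.8249 205.9522] win [432.3854 205.9186]
374 168
scene tip [204.334  184.2156] win [190.1901 183.6668]
148 146
```

View pics/ztop.png

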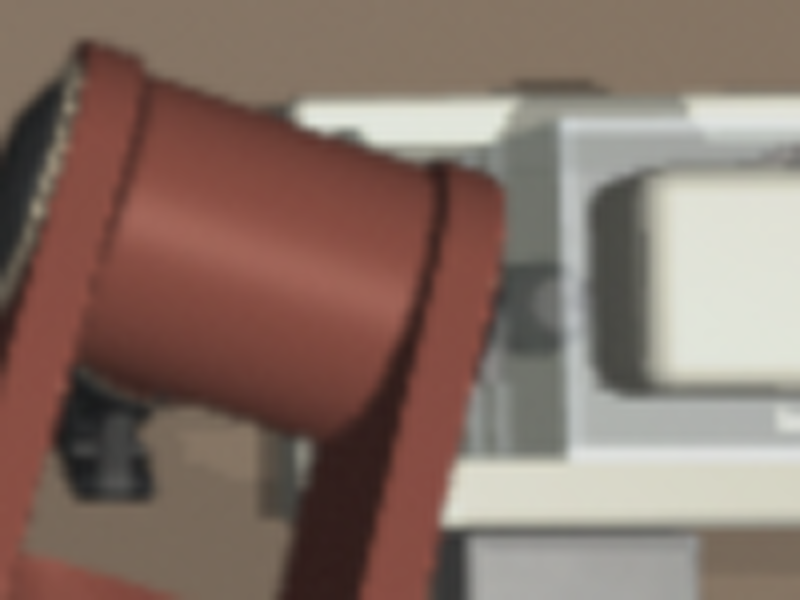

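View pics/zscene.png

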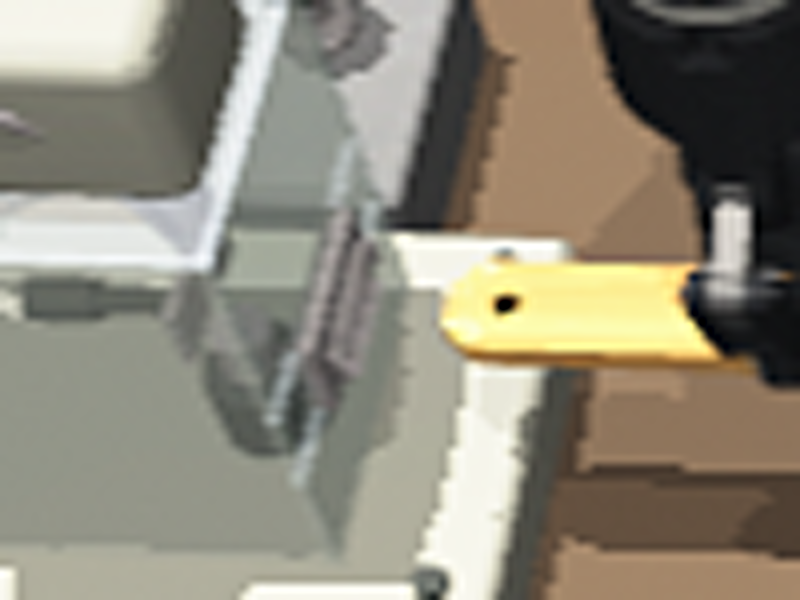

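In the scene crop, the held tag (centre row 308, tip at crop x 442) points at the frame's lips, which are bars at crop x 300–380, y 210–390. The arm blocks the top view. I'll enlarge the window in the earlier unobstructed views, with the predicted opening drawn over it.

Create ov.py:
```python
from h import *
w=pickle.load(open('wrist.pkl','rb'));T=w['tool_from_camera']
def setp(pos,a):
    R=np.array([[np.cos(a),np.sin(a),0],[np.sin(a),-np.cos(a),0],[0,0,-1]]);Rw=R@T[:3,:3]
    return Rw.T,-Rw.T@(R@T[:3,3]+pos)
w['R'],w['t']=setp(np.array([.4075,-.3095,.231]),np.radians(89.76))
w['frame']=cv2.imread('pics/w1.png')[:,:,::-1]
s=pickle.load(open('scene.pkl','rb'))
proj=lambda c,P:(lambda q:q[:2]/q[2])(c['camera_matrix']@(c['R']@np.array(P)+c['t']))
W=np.array([.5625,-.256,.1])
def rect(c,b,h,dy):return np.array([proj(c,W+[i*b/2,dy,j*h/2]) for i,j in((1,1),(1,-1),(-1,-1),(-1,1))])
```

Run:
```python
from ov import *
out=[]
for c,k,(nx,ny) in((w,4,(100,75)),(s,10,(40,30))):
    x,y=(proj(c,W)-[nx/2,ny/2]).astype(int);print(x,y,k,proj(c,W),[proj(c,W+d)-proj(c,W) for d in np.eye(3)*.01])
    a=cv2.resize(c['frame'][y:y+ny,x:x+nx],None,fx=k,fy=k,interpolation=2);b=a.copy()
    for r,col in((rect(c,.036,.01,0),(255,0,0)),(rect(c,.048,.022,.006),(0,255,0))):
        cv2.polylines(b,[((r-[x,y]+.5)*k).astype(int)],True,col,1)
    out.append(np.hstack([a,b]))
cv2.imwrite('pics/ov.png',np.vstack(out)[:,:,::-1])
```

```text
457 93 4 [507.7685 131.2543] [array([11.9457, -0.061 ]), array([  1.8613, -12.3404]), array([6.9269, 0.7033])]
170 168 10 [190.1901 183.6668] [array([-0.8853,  3.2553]), array([4.0397, 0.1567]), array([-0.985 , -2.4702])]
```

View pics/ov.png

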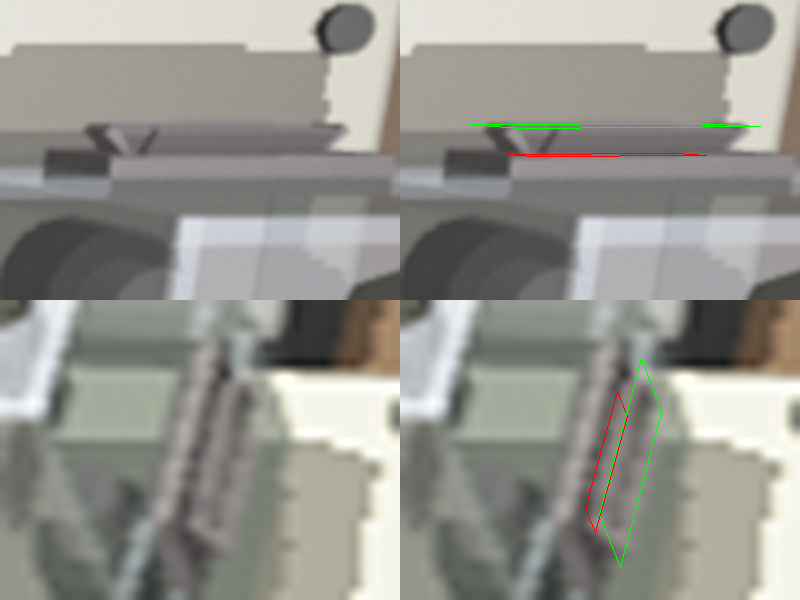

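The overlay on the wrist view matches both ways. The lips' front edge sits at row 125, the frame face at row 155, and the lip ends (85…347) are symmetric about the predicted centre. So the window is at (0.5625,−0.256,0.100) with no yaw. Next I check how the tag sits in the fingers.

Run:
```python
from h import *
c=pickle.load(open('wrist.pkl','rb'));f=cv2.cvtColor(c['frame'],cv2.COLOR_RGB2HSV)
S=f[...,1].astype(float)
z=.176+.0072
L,Rr=[],[]
for y in range(165,240,5):
    r=np.diff(cv2.GaussianBlur(c['frame'],(3,3),0)[y].astype(float)[:,0]*0+S[y]-0)
    L.append((270+np.argmax(r[270:300])+.5,y));Rr.append((345+np.argmin(r[345:375])+.5,y))
for e in(L,Rr):
    W=np.array([onplane(c,p,z)[:2] for p in e],'f4');l=cv2.fitLine(W,cv2.DIST_HUBER,0,.01,.01).ravel()
    print(l,np.degrees(np.arctan2(l[0],l[1])),'x at y=.03',l[2]+l[0]/l[1]*(.03-l[3]),np.std((W-l[2:])@[-l[1],l[0]]))
print('rear y',onplane(c,(322,157),z))
print(robot.state()['ee_pos'],robot.state()['force'])
# tip + hole in scene1
s=pickle.load(open('scene1.pkl','rb'));print('tip',onplane(s,(148+442/8,146+308/8),.1045),'hole',onplane(s,(148+507/8,146+302/8),.1045))
```

```text
[ 0.0108 -0.9999  0.5411  0.035 ] 179.38123 x at y=.03 0.5411091 0.00012509688
[ 0.0039 -1.      0.5753  0.036 ] 179.77925 x at y=.03 0.57533544 0.00013904451
rear y [0.5583 0.053  0.1832]
[ 0.5632 -0.1137  0.0972] [-0.0455 -0.4683  0.3076]
tip [ 0.5668 -0.2218  0.1045] hole [ 0.5636 -0.2025  0.1045]
```

The rows are not in the units I measure in: shifts go in shares of 400 mm and turns go in shares of pi rad. I convert before sending: -0.024 m / 0.4 = -0.06, -0.0007 m / 0.4 = -0.0018.

>>> drive_effector([
  [-0.015,-0.0018,0.001,0,0,0,0.028],
  [-0.035,-0.0018,0.001,0,0,0,0.028],
  [-0.05,-0.0018,0.001,0,0,0,0.028],
  [-0.06,-0.0018,0.001,0,0,0,0.028],
  [-0.06,-0.0018,0.001,0,0,0,0.028],
  [-0.06,-0.0018,0.001,0,0,0,0.028],
  [-0.06,-0.0018,0.001,0,0,0,0.028],
  [-0.06,-0.0018,0.001,0,0,0,0.028],
])

```text
clock: 11.95
ee_pos: [0.5623, -0.1378, 0.0965]
ee_rot: [[0.001, 1.0, 0.002], [1.0, -0.001, -0.0], [-0.0, 0.002, -1.0]]
force: [-0.5, 0.8, -1.2]
gripper_width: 0.0317
grasp_force: 59.6
```

>>> drive_effector([
  [0,0,0,0,0,0,0.028],
  [0,0,0,0,0,0,0.028],
  [0,0,0,0,0,0,0.028],
  [0,0,0,0,0,0,0.028],
])

```text
clock: 12.28
ee_pos: [0.5623, -0.1378, 0.0965]
ee_rot: [[0.001, 1.0, 0.002], [1.0, -0.001, -0.0], [-0.0, 0.002, -1.0]]
force: [0.3, 0.1, 0.1]
gripper_width: 0.0318
grasp_force: 59.6
```

Run:
```python
from h import *
go([.5623,-.138,.0968],np.radians(90));print(robot.state()['force'])
c=robot.capture('scene');pickle.dump(c,open('scene2.pkl','wb'))
cv2.imwrite('pics/z2.png',cv2.resize(c['frame'][146:221,148:248],None,fx=8,fy=8,interpolation=2)[:,:,::-1])
```

```text
clock 12.2833 pos [ 0.5623 -0.1378  0.0965] shift [-0.0002 -0.     -0.0003] ang 89.9536489143636
rotvec [ 0.0017  0.0002 -0.0008]
[0.3341 0.0867 0.0866]
```

Converted, -0.015 m / 0.4 = -0.0375, -0.0003 m / 0.4 = -0.0008.

>>> drive_effector([
  [-0.0075,0,-0.0008,0,0,0,0.028],
  [-0.015,0,-0.0008,0,0,0,0.028],
  [-0.0225,0,-0.0008,0,0,0,0.028],
  [-0.0275,0,-0.0008,0,0,0,0.028],
  [-0.0325,0,-0.0008,0,0,0,0.028],
  [-0.0375,0,-0.0008,0,0,0,0.028],
  [-0.0375,0,-0.0008,0,0,0,0.028],
  [-0.0375,0,-0.0008,0,0,0,0.028],
])

```text
clock: 13.0
ee_pos: [0.5623, -0.1531, 0.0968]
ee_rot: [[0.001, 1.0, 0.002], [1.0, -0.001, -0.0], [-0.0, 0.002, -1.0]]
force: [-0.5, 0.2, 0.1]
gripper_width: 0.0318
grasp_force: 59.6
```

Converted, -0.025 m / 0.4 = -0.0625, -0.023 m / 0.4 = -0.0575.

>>> drive_effector([
  [-0.01,0,0,0,0,0,0.028],
  [-0.02,0,0,0,0,0,0.028],
  [-0.03,0,0,0,0,0,0.028],
  [-0.04,0,0,0,0,0,0.028],
  [-0.05,0,0,0,0,0,0.028],
  [-0.0575,0,0,0,0,0,0.028],
  [-0.0625,0,0,0,0,0,0.028],
  [-0.0625,0,0,0,0,0,0.028],
])

```text
clock: 13.67
ee_pos: [0.5627, -0.1786, 0.0971]
ee_rot: [[0.001, 1.0, 0.003], [1.0, -0.001, -0.001], [-0.001, 0.003, -1.0]]
force: [2.4, -0.2, -0.8]
gripper_width: 0.0322
grasp_force: 59.7
```

>>> drive_effector([
  [-0.0075,0,0,0,0,0,0.028],
  [-0.015,0,0,0,0,0,0.028],
  [-0.02,0,0,0,0,0,0.028],
  [-0.02,0,0,0,0,0,0.028],
  [-0.02,0,0,0,0,0,0.028],
  [-0.02,0,0,0,0,0,0.028],
])

```text
clock: 14.17
ee_pos: [0.5626, -0.1863, 0.0971]
ee_rot: [[0.001, 1.0, 0.003], [1.0, -0.001, -0.001], [-0.001, 0.003, -1.0]]
force: [4.8, 0.7, -0.8]
gripper_width: 0.0321
grasp_force: 59.7
```

Converted, -0.01 m / 0.4 = -0.025, 0.0005 m / 0.4 = 0.0013.

>>> drive_effector([
  [-0.005,0.0013,0,0,0,0,0.028],
  [-0.01,0.0018,0,0,0,0,0.028],
  [-0.015,0.0018,0,0,0,0,0.028],
  [-0.02,0.0018,0,0,0,0,0.028],
  [-0.025,0.0018,0,0,0,0,0.028],
  [-0.025,0.0018,0,0,0,0,0.028],
  [-0.025,0.0018,0,0,0,0,0.028],
  [-0.025,0.0018,0,0,0,0,0.028],
])

```text
clock: 14.83
ee_pos: [0.5628, -0.1958, 0.0967]
ee_rot: [[0.001, 1.0, 0.001], [1.0, -0.001, 0.0], [0.0, 0.001, -1.0]]
force: [2.6, 2.1, -0.6]
gripper_width: 0.0321
grasp_force: 59.7
```

The feed force of 2.1 N fits the spring at about 2.5–3 mm in. I push 3.5 mm further.

Converted, -0.0038 m / 0.4 = -0.0095, -0.003 m / 0.4 = -0.0075.

>>> drive_effector([
  [-0.0038,0,0,0,0,0,0.028],
  [-0.0075,0,0,0,0,0,0.028],
  [-0.0095,0,0,0,0,0,0.028],
  [-0.0095,0,0,0,0,0,0.028],
  [-0.0095,0,0,0,0,0,0.028],
  [-0.0095,0,0,0,0,0,0.028],
  [-0.0095,0,0,0,0,0,0.028],
  [-0.0095,0,0,0,0,0,0.028],
])

```text
clock: 15.5
ee_pos: [0.5629, -0.1991, 0.0966]
ee_rot: [[0.001, 1.0, 0.001], [1.0, -0.001, 0.001], [0.001, 0.001, -1.0]]
force: [4.3, 4.2, -0.3]
gripper_width: 0.032
grasp_force: 59.7
```

>>> drive_effector([
  [0,0,0,0,0,0,0.028],
  [0,0,0,0,0,0,0.028],
  [0,0,0,0,0,0,0.028],
  [0,0,0,0,0,0,0.028],
])

```text
clock: 15.83
ee_pos: [0.5628, -0.1991, 0.0966]
ee_rot: [[0.001, 1.0, 0.001], [1.0, -0.001, 0.001], [0.001, 0.001, -1.0]]
force: [3.7, 5.3, -0.3]
gripper_width: 0.0318
grasp_force: 59.7
```

Run:
```python
from h import *
print(robot.state()['force'],robot.state()['ee_pos'])
c=robot.capture('scene')
a=cv2.resize(c['frame'][121:196,138:238],None,fx=8,fy=8,interpolation=2)
cv2.imwrite('pics/z3.png',a[:,:,::-1])
```

```text
[ 3.6831  5.3072 -0.3265] [ 0.5628 -0.1991  0.0966]
```

View pics/z3.png

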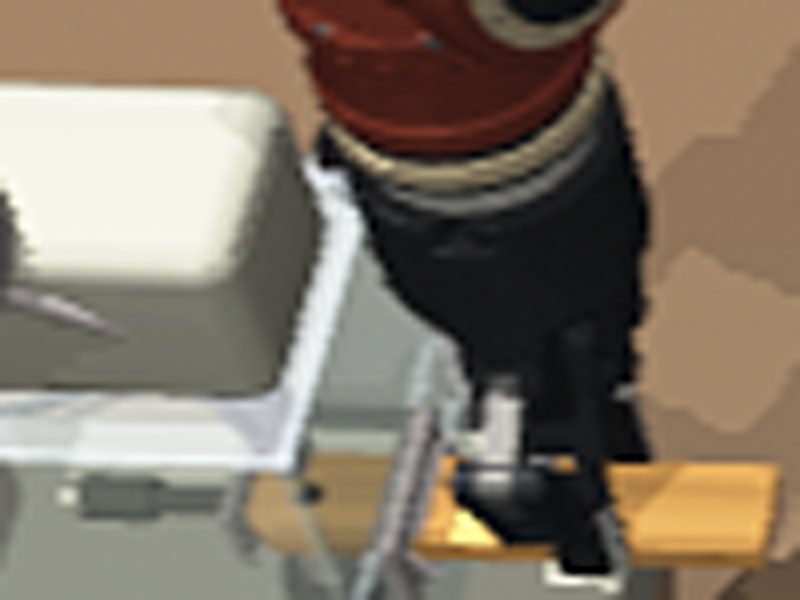

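The tag's holed end is through the window, touching the back stop plate at crop (250,510). I push 1 mm more for margin, then check that it holds still.

>>> drive_effector([
  [-0.0013,0,0,0,0,0,0.028],
  [-0.0025,0,0,0,0,0,0.028],
  [-0.0025,0,0,0,0,0,0.028],
  [-0.0025,0,0,0,0,0,0.028],
  [-0.0025,0,0,0,0,0,0.028],
  [-0.0025,0,0,0,0,0,0.028],
  [-0.0025,0,0,0,0,0,0.028],
  [-0.0025,0,0,0,0,0,0.028],
])

```text
clock: 16.55
ee_pos: [0.5628, -0.1998, 0.0966]
ee_rot: [[0.001, 1.0, 0.001], [1.0, -0.001, 0.002], [0.002, 0.001, -1.0]]
force: [2.7, 5.5, -1.0]
gripper_width: 0.032
grasp_force: 59.7
```

```bash
python3 -c "
from station import robot
print(robot.close_job())"
```

```text
the job is handed in; nothing more can be done
None
```

I handed the job in at about 17 s, without seeing a verdict: the switch is pulled to its stop, and the gripper still holds the tag through the window, pressing the back stop about 6.5 mm in by my estimate. I did not re-check the switch after letting go of it.

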